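Load the nut mill and hold its knob at the third click

TASK

Tip all six hazelnuts from the teal beaker into the hopper of the nut mill and stand the empty beaker upright on the worktop, leaving the other things where they are. Then turn the mill's knob clockwise by feel to its third click, not on towards the fourth, and hold it there: the knob springs back to off when let go, so the program finishes with the gripper still holding the knob at the third click.

Things in the scene. Friction and masses are not known exactly. Their poses are not given: they have to be found in the camera images.
- beaker_mid (a point): Centre, half-way up, of the loose teal plastic beaker that stands upright on the worktop and holds the hazelnuts: round, 90 mm tall, 52 mm across the foot, 64 mm across the rim (about 58 mm half-way up), thin wall, empty mass about 80 g. The point is on its axis, 45 mm above its foot and 45 mm below its rim; z is its axis, towards the mouth.
- beaker: The same beaker; origin at the centre of its foot.
- mill: The electric nut mill, a fixed white appliance right of the sink: housing 240 mm deep (its own x, front at -x), 142 mm wide over its round rear and 112 mm at its front, 100 mm high; round clear hopper on the rear half, black knob on the aluminium deck of the front half. Origin under its centre, on the worktop.
- hopper_mouth (a point): Centre of the open mouth of the mill's hopper, in the plane of its rim, 163 mm above the worktop. The hopper is a clear funnel, 116 mm wide inside at the rim, narrowing to about 74 mm at its flat floor 53 mm below the rim; 52 mm behind the mill's centre. A wall cabinet, its underside 0.66 m above the worktop, begins above x = 0.53 m, so keep the wrist low or in front of it.
- knob_grip (a point): Point on the knob's vertical axis at the height to grip, 24 mm above the deck and 10 mm below the knob's flat top. The knob is a black ribbed cylinder, 42 mm in diameter, 34 mm tall, with a white line on top; the deck around it is free, and the edge of the hopper is 64 mm from its axis. It is 72 mm in front of the mill's centre.
- mill_knob (a joint): Knob angle (rad): 0 = off, at the start; grows clockwise seen from above. Five click stops 0.42 apart: 0.42, 0.84, 1.26 (third), 1.68, 2.10. A spring pushes it back to off from anywhere, with 0.10 N m at off, 0.16 at the third stop. Leaving a stop takes 0.08 N m more; running into the next as much less, so the moment sags before a stop and jumps up by 0.16 there.
- nut1_c (a point): Centre of one of the six loose shelled hazelnuts in the beaker: round, light brown, 17 mm, 10 g, smooth; they roll and slide out of the beaker when it is tipped to about 105 degrees from upright.
- nut2_c (a point): Centre of another such hazelnut.
- nut3_c (a point): Centre of another such hazelnut.
- nut4_c (a point): Centre of another such hazelnut.
- nut5_c (a point): Centre of another such hazelnut.
- nut6_c (a point): Centre of another such hazelnut.
- mug: Bystander: blue and white mug with a handle, 78 x 112 x 92 mm; origin under its centre. Leave alone.
- garlic: Bystander: garlic bulb, 53 mm; origin under its centre. Leave alone.
- salt_shaker: Bystander: glass salt shaker, 44 mm across, 90 mm tall; origin under its centre. Leave alone.

How it is judged:
By the outcome, as a careful person would: the job done as asked, in the order asked, and still so for the second after the job is handed in, while the arm keeps its last pose, push and grip.
It also fails if it takes over 72 s, if anything falls off the work surface, if the arm or the gripper's body presses on something with over 40 N, if the wrist force passes 120 N, or if a joint passes its speed limit or range.

ROBOT

A 6-joint arm with a two-finger parallel gripper is mounted at the origin on a cart in front of the work surface, level with it; the furniture and walls round the work are solid. World frame = base frame: x ahead of the robot, y to its left, z up, the work surface at z = 0. Lengths are in mm, angles in rad, forces in N, time in s.
With the tool pointing down it reaches from about 275 to 750 mm from the base axis. Payload 10.2 kg.
Tool frame: the origin (TCP) lies on the centre line of the jaws, within the pads' length; the fingertips stand 17 mm ahead of it and the grasp point (between the pads) lies 2 mm behind it; z points along the fingers, y is the line along which they close (so a half turn about z gives the same grasp; the last joint's range is limited). The gripper opens to 85 mm and grips with 20 to 120 N. Pads are 22 mm wide; open, the fingers measure 114 mm over their backs; the gripper's body (76 mm by 85 mm) begins 54 mm behind the grasp point. The pads swing forward as they close: fully open they stand 13 mm farther back than shut.
Start: joints at [1.113, 0.313, 1.498, -0, 1.331, -0.223], TCP at [122.153, 510.598, 248.294] pointing down, gripper open.
Joint ranges: [-2.94, 2.94], [-0.97, 2.17], [0.19, 2.56], [-1.23, 4.37], [0.02, 3.11], [-2.88, 2.88]. Speed limits (rad/s): [2.39, 2.39, 3.01, 3.14, 3.14, 3.14].

INTERFACE

Orientations are given as a unit quaternion [w, x, y, z].
In Python, from rig import ctrl gives the robot as it stands. The module is installed in compiled form; this text tells all that it offers.
- The arm moves only by the shell command python3 -m jog 'ROWS' [FORCE]. ROWS is JSON, a list of rows, each an object with "delta_pos": the shift along the world's x, y, z in mm, a list of three; "angular": the turn, a rotation vector about the world's x, y, z in rad, a list of three; "fingers": the opening, from 0 (shut) to 1 (fully open). In form: [{"delta_pos": [tx, ty, tz], "angular": [rx, ry, rz], "fingers": fingers}, ...]. A call has 1 to 10 rows; each row is the pose to reach, as a shift and turn from the pose commanded when the call began; what a row does not reach only later rows make up. A row lasts 1/8 s, in which the tool goes at most 62.5 mm and 10.7 degrees, less where a joint would pass 70% of its speed; a pose out of reach is approached as far as the arm can. A call with a gripper value outside its range is refused whole. The fingers move at their own pace and stop on an object; FORCE is the grip in N (left out, the last holds). Time passes only in rows, so rows that repeat a pose let the fingers close. It gives the time, the measured TCP pose, the force, the opening and the grip force at its end, in the units of the state.
- ctrl.sense(): the state, without advancing time (a new reading comes with each control period).
- ctrl.capture(name): name is "side" or "top" or "wrist"; returns a dict with "pixels" (400x640x3 uint8, blue, green, red), "fx", "fy", "cx", "cy" (pixels), "R" (3x3) and "t" (3): a world point X has camera coordinates R X + t. Camera axes: x right, y down, z forward; pixel columns grow to the right and rows downward; lengths in mm; the calibration is good to about 2 mm. A picture is of the moment at which its call begins. There is no depth.
- ctrl.finish_job(): hands the job in; it is judged then, once.
The state is a dict: "time_s": time; "joints": joint angles; "dq": joint speeds; "tau": joint torques, N m; "eef_pos": TCP position; "ee_rot": TCP orientation; "force": force on the tool from outside, world axes, zero at the start; "wrist_torque": the same for the moment, N m; "grip_width": opening from 0.0 (shut) to 1.0 (fully open); "grip_force": force on a finger pad.
Only numpy, scipy, OpenCV 4.12 (cv2) and the standard library are available. Lean on these libraries where they do the work, as an engineer would, in place of code of your own. Each camera call takes 0.05 s, during which the arm holds its last target. There are 200 camera calls.

## Working session

There is one attempt and no reset: what is moved stays moved. The work goes in short steps, Python scripts to look and compute and a shell command to move; the robot and the scene stay as the last step left them, time stands still between calls to the robot, and variables do not carry over. Pictures are saved under pics/ and viewed, at most 13 in all, crops included, and the job is handed in when it is done.

```bash
mkdir -p pics; cat > h.py <<'E'
import numpy as np, cv2
from rig import ctrl
def cap(n,f=None):
    c=ctrl.capture(n)
    c["R"]=np.array(c["R"]);c["t"]=np.array(c["t"])
    if f: cv2.imwrite("pics/"+f,c["pixels"])
    return c
def ray(c,u,v):
    d=c["R"].T@np.array([(u-c["cx"])/c["fx"],(v-c["cy"])/c["fy"],1.]); return -c["R"].T@c["t"],d
def onz(c,u,v,z):
    o,d=ray(c,u,v); return o+d*(z-o[2])/d[2]
def proj(c,X):
    p=c["R"]@np.array(X,float)+c["t"]; return p[0]/p[2]*c["fx"]+c["cx"],p[1]/p[2]*c["fy"]+c["cy"]
def blobs(c,lo,hi,mina=60):
    m=cv2.inRange(cv2.cvtColor(np.asarray(c["pixels"]),cv2.COLOR_BGR2HSV),lo,hi)
    n,l,s,ce=cv2.connectedComponentsWithStats(m)
    return [(s[i].tolist(),ce[i].round(1).tolist()) for i in range(1,n) if s[i][4]>=mina]
E
python3 - <<'E'
from h import *
print(ctrl.sense())
for n in("top","side"):
    c=cap(n,n+"0.png"); print(n,(-c["R"].T@c["t"]).round(),c["R"].round(2).tolist(),c["fx"])
    print(blobs(c,(80,80,40),(100,255,255)))
E
```

```text
{'time_s': 0.0, 'joints': array([ 1.11264405e+00,  3.13440951e-01,  1.49842055e+00,  2.40907262e-05,
        1.33099461e+00, -2.23366461e-01]), 'dq': array([-0.00158303, -0.0005505 , -0.0005848 ,  0.00039589,  0.00092804,
        0.00032938]), 'tau': array([ 1.05928015e-03, -4.12264431e+01, -2.59746766e+01, -4.32758247e-05,
        4.14809081e-03, -9.70324834e-06]), 'eef_pos': array([122.01919113, 510.3895996 , 247.74591625]), 'ee_rot': array([-2.22151718e-04,  1.17126287e-01,  9.93116828e-01, -5.91495095e-04]), 'force': array([-1.13514596,  0.35942811,  0.31423022]), 'wrist_torque': array([-0.02566047, -0.03550475, -0.00722166]), 'grip_force': 0.0, 'grip_width': 0.999938009024643}
top [ 417.   -9. 1083.] [[0.02, -1.0, -0.01], [-0.99, -0.02, -0.17], [0.17, 0.01, -0.99]] 378.7965371070004
[]
side [  422. -1062.   888.] [[0.99, -0.15, -0.01], [-0.09, -0.57, -0.81], [0.12, 0.8, -0.58]] 440.16086728866884
[]
```

View pics/top0.png

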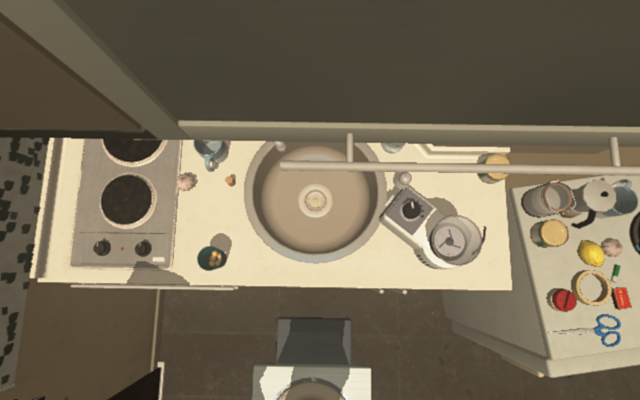

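View pics/side0.png

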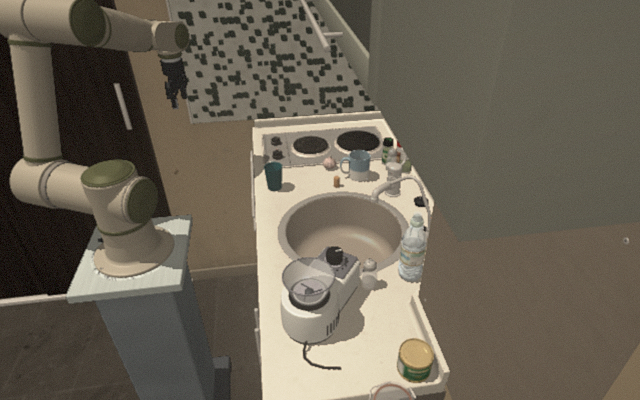

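The top view shows the beaker at about (211,258), the hopper at (455,240), the knob at (411,208) and the salt shaker at (404,180). The side view has the beaker at (274,177) and the knob at (336,256).

```bash
python3 - <<'E'
from h import *
t=cap("top");s=cap("side")
a=t["pixels"][225:290,180:250];b=t["pixels"][165:280,375:495]
for n,c,(u,v) in(("top",t,(203,258)),("side",s,(274,180))):
    print(n,cv2.cvtColor(c["pixels"],cv2.COLOR_BGR2HSV)[v,u])
    for lo in((85,60,20),): print([x for x in blobs(c,lo,(110,255,160))])
c1=cv2.resize(a,None,fx=6,fy=6,interpolation=2)[:400]; c2=cv2.resize(b,None,fx=4,fy=4,interpolation=2)
c3=cv2.resize(s["pixels"][235:345,270:390],None,fx=3,fy=3,interpolation=2)
im=np.zeros((600,800,3),np.uint8)
c1=cv2.resize(c1,(300,280));im[:280,:300]=c1;im[:460,310:790]=c2;
c3=cv2.resize(c3,(305,280));im[290:570,:305]=c3
cv2.imwrite("pics/crop1.png",im)
for p,z in(((211,257),90),((455,238),163),((411,208),134)): print(p,onz(t,*p,z).round())
for p,z in(((274,165),90),((310,272),163),((335,250),134)): print(p,onz(s,*p,z).round())
E
```

```text
top [45 40 64]
[([594, 315, 26, 32, 271], [606.9, 330.2])]
side [80 38 60]
[]
(211, 257) [435. 266.  90.]
(455, 238) [ 490. -342.  163.]
(411, 208) [ 566. -245.  134.]
(274, 165) [441. 273.  90.]
(310, 272) [ 493. -339.  163.]
(335, 250) [ 568. -243.  134.]
```

View pics/crop1.png

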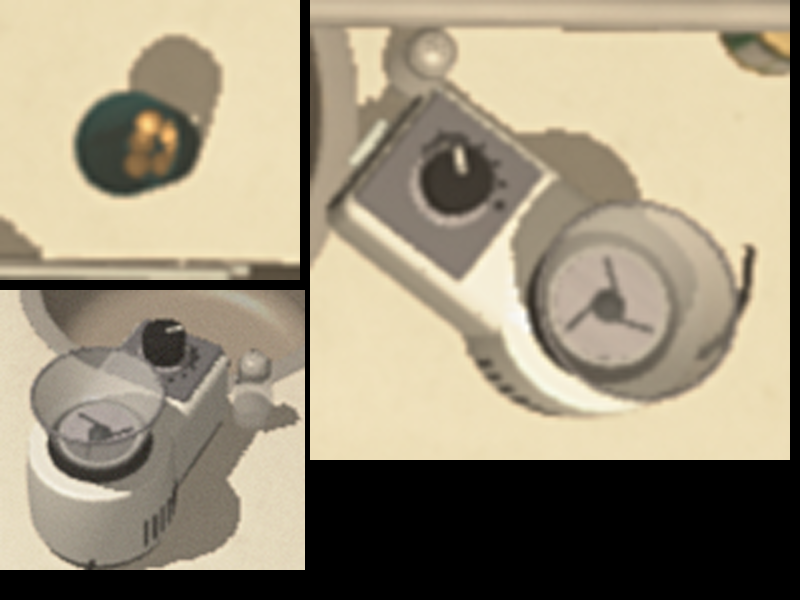

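The zoom shows the hopper rim centred near (457,240) in the top view, the knob top near (411.5,208) and the beaker rim near (209.5,258). The nuts are inside the beaker. I plan a near-horizontal side grasp of the beaker with a roll to pour, so I'll first test the wrist's sense.

```bash
python3 -m jog '[{"delta_pos":[40,-30,0],"angular":[0.08,0.16,0],"fingers":1},{"delta_pos":[40,-30,0],"angular":[0.08,0.16,0],"fingers":1}]'; python3 - <<'E'
from h import *
s=ctrl.sense();print(s["joints"].round(3),s["eef_pos"].round(1),s["ee_rot"].round(3))
t=cap("top")
for p,z in(((209.5,258.2),90),((457,240),163),((411.5,208),134)): print(p,onz(t,*p,z).round())
E
```

```text
time_s: 0.45
eef_pos: [166.5, 478.6, 248.0]
ee_rot: [-0.084, 0.121, 0.989, 0.031]
force: [-0.4, 0.7, 0.0]
grip_width: 0.997
grip_force: 0.0
[ 0.919  0.267  1.57   0.181  1.341 -0.454] [166.5 478.6 248. ] [-0.084  0.121  0.989  0.031]
(209.5, 258.2) [432. 270.  90.]
(457, 240) [ 485. -347.  163.]
(411.5, 208) [ 566. -246.  134.]
```

```bash
cat >> h.py <<'E'
from scipy.spatial.transform import Rotation as Ro
def tool(az,pitch,roll=0):
    "tool heading az, pitched down by pitch; roll about heading (deg)"
    a,p=np.radians([az,pitch]); f=np.array([np.cos(a),np.sin(a),0]); y=np.array([f[1],-f[0],0])
    z=f*np.cos(p)-[0,0,np.sin(p)]
    return Ro.from_rotvec(f*np.radians(roll))*Ro.from_matrix(np.c_[np.cross(y,z),y,z])
def go(pos,R):
    s=ctrl.sense();w,x,y,z=s["ee_rot"];c=Ro.from_quat([x,y,z,w])
    d=(R*c.inv()).as_rotvec()
    print("dpos",(np.array(pos)-s["eef_pos"]).round(1),"rot",d.round(3),"deg",round(np.degrees(np.linalg.norm(d)),1),"j",s["joints"].round(2))
E
python3 - <<'E'
from h import *
R=tool(105,20);z=R.as_matrix()[:,2];m=np.array([432,270,45])
print(z.round(3),(m-118*z).round())
go(np.r_[(m-118*z)[:2],250],R); go(m-118*z,R)
E
```

```text
[-0.243  0.908 -0.342] [461. 163.  85.]
dpos [ 296.2 -316.7    1.8] rot [ 0.739  0.806 -0.942] deg 82.7 j [ 0.92  0.27  1.57  0.18  1.34 -0.45]
dpos [ 296.2 -316.7 -162.8] rot [ 0.739  0.806 -0.942] deg 82.7 j [ 0.92  0.27  1.57  0.18  1.34 -0.45]
```

```bash
python3 -m jog '[{"delta_pos":[37,-40,0],"angular":[0.09,0.1,-0.12],"fingers":1},{"delta_pos":[74,-79,0],"angular":[0.18,0.2,-0.235],"fingers":1},{"delta_pos":[111,-119,0],"angular":[0.28,0.3,-0.353],"fingers":1},{"delta_pos":[148,-158,0],"angular":[0.37,0.4,-0.47],"fingers":1},{"delta_pos":[185,-198,0],"angular":[0.46,0.5,-0.59],"fingers":1},{"delta_pos":[222,-238,0],"angular":[0.55,0.6,-0.71],"fingers":1},{"delta_pos":[259,-277,0],"angular":[0.65,0.7,-0.82],"fingers":1},{"delta_pos":[296,-317,0],"angular":[0.739,0.806,-0.942],"fingers":1},{"delta_pos":[296,-317,0],"angular":[0.739,0.806,-0.942],"fingers":1},{"delta_pos":[296,-317,0],"angular":[0.739,0.806,-0.942],"fingers":1}]'; python3 - <<'E'
from h import *
go([461,163,85],tool(105,20))
t=cap("top","top1.png");w=cap("wrist","wrist1.png")
print(proj(w,[432,270,90]),proj(w,[432,270,0]))
E
```

```text
time_s: 1.75
eef_pos: [457.6, 164.7, 248.1]
ee_rot: [-0.455, 0.496, 0.652, 0.349]
force: [0.5, -0.1, 0.1]
grip_width: 0.995
grip_force: 0.0
dpos [   3.4   -1.7 -163.1] rot [-0.001  0.004 -0.005] deg 0.4 j [-0.33  0.48  1.7   0.93  1.8  -0.8 ]
(np.float64(320.16267946571696), np.float64(301.62745191119217)) (np.float64(319.4398150371656), np.float64(349.7119838225375))
```

View pics/wrist1.png

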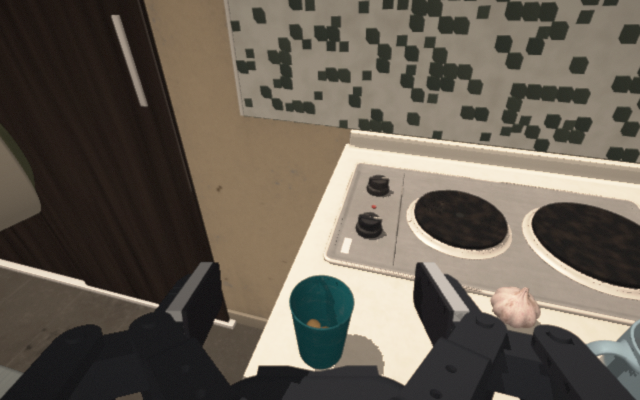

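The wrist view has the beaker between the open fingers, its rim centred at about (322,296), within a few pixels of the prediction. I'll descend and move in.

```bash
python3 -m jog '[{"delta_pos":[2,-1,-55],"angular":[0,0,0],"fingers":1},{"delta_pos":[3,-2,-110],"angular":[0,0,0],"fingers":1},{"delta_pos":[3,-2,-155],"angular":[0,0,0],"fingers":1},{"delta_pos":[3,-2,-163],"angular":[0,0,0],"fingers":1},{"delta_pos":[3,-2,-163],"angular":[0,0,0],"fingers":1}]'; python3 - <<'E'
from h import *
w=cap("wrist","wrist2.png"); print(onz(w,322,0,0)*0)
m=cv2.inRange(cv2.cvtColor(w["pixels"],cv2.COLOR_BGR2HSV),(80,90,30),(100,255,255))
n,l,s,ce=cv2.connectedComponentsWithStats(m);i=1+s[1:,4].argmax();print(s[i],ce[i])
for r in range(s[i][1],s[i][1]+s[i][3],15):
    u=np.where(l[r]==i)[0];print(r,u.min(),u.max(),(u.min()+u.max())/2)
for z in(90,45,0): print(proj(w,[432,270,z]))
R=tool(105,20);z=R.as_matrix()[:,2];go(np.array([432,270,45])+2*z,R)
E
```

```text
time_s: 2.48
eef_pos: [461.3, 162.1, 86.4]
ee_rot: [-0.454, 0.496, 0.652, 0.35]
force: [-0.0, 0.2, 1.4]
grip_width: 0.998
grip_force: 0.0
[-0.  0.  0.]
[ 274  133   91  132 9026] [318.99612231 192.88389098]
133 315 326 320.5
148 277 362 319.5
163 277 362 319.5
178 279 359 319.0
193 282 356 319.0
208 284 353 318.5
223 287 350 318.5
238 289 348 318.5
253 294 344 319.0
(np.float64(317.6557195343122), np.float64(153.72045892952508))
(np.float64(317.32812786847734), np.float64(205.04552959990298))
(np.float64(317.06358857772153), np.float64(246.49193745809592))
dpos [-30.  109.9 -42.5] rot [-0.001  0.007 -0.003] deg 0.4 j [-0.33  0.78  1.74  0.9   1.6  -1.07]
```

```bash
python3 -m jog '[{"delta_pos":[-8,28,-11],"angular":[0,0,0],"fingers":1},{"delta_pos":[-16,60,-23],"angular":[0,0,0],"fingers":1},{"delta_pos":[-23,87,-33],"angular":[0,0,0],"fingers":1},{"delta_pos":[-29,109,-42],"angular":[0,0,0],"fingers":1},{"delta_pos":[-29,109,-42],"angular":[0,0,0],"fingers":1},{"delta_pos":[-29,109,-42],"angular":[0,0,0],"fingers":0.5},{"delta_pos":[-29,109,-42],"angular":[0,0,0],"fingers":0.4},{"delta_pos":[-29,109,-42],"angular":[0,0,0],"fingers":0.3},{"delta_pos":[-29,109,-42],"angular":[0,0,0],"fingers":0.3},{"delta_pos":[-29,109,-42],"angular":[0,0,0],"fingers":0.3}]' 35; python3 -m jog '[{"delta_pos":[0,0,0],"angular":[0,0,0],"fingers":0.3},{"delta_pos":[0,0,20],"angular":[0,0,0],"fingers":0.3},{"delta_pos":[0,0,60],"angular":[0,0,0],"fingers":0.3},{"delta_pos":[0,0,60],"angular":[0,0,0],"fingers":0.3}]'; python3 - <<'E'
from h import *
s=cap("side","side1.png");w=cap("wrist")
im=np.vstack([cv2.resize(s["pixels"][60:260,200:460],(520,400)),np.zeros((0,520,3),np.uint8)])
im=np.hstack([im[:, :400],cv2.resize(w["pixels"],(400,250)) if 0 else cv2.copyMakeBorder(cv2.resize(w["pixels"],(400,250)),0,150,0,0,0)])
cv2.imwrite("pics/lift.png",im)
c=ctrl.sense();print(c["joints"].round(2))
R=tool(55,20)
go([430,-40,250],R);go([448,-310,300],R)
E
```

```text
time_s: 3.78
eef_pos: [433.1, 270.0, 44.3]
ee_rot: [-0.454, 0.497, 0.651, 0.352]
force: [1.9, -3.4, 6.7]
grip_width: 0.665
grip_force: 36.1
time_s: 4.28
eef_pos: [433.1, 270.1, 104.9]
ee_rot: [-0.453, 0.496, 0.652, 0.351]
force: [0.2, -1.1, -2.2]
grip_width: 0.663
grip_force: 37.3
[-0.13  0.71  1.83  1.06  1.49 -1.02]
dpos [  -2.2 -310.3  147. ] rot [ 0.001  0.005 -0.874] deg 50.1 j [-0.13  0.71  1.83  1.06  1.49 -1.02]
dpos [  15.8 -580.3  197. ] rot [ 0.001  0.005 -0.874] deg 50.1 j [-0.13  0.71  1.83  1.06  1.49 -1.02]
```

View pics/lift.png

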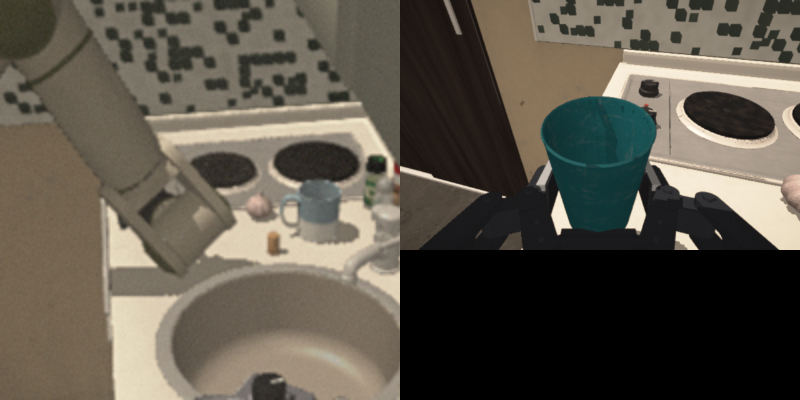

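The beaker is lifted clear and held upright between the pads. I'll swing to the hopper.

```bash
python3 -m jog '[{"delta_pos":[0,-15,40],"angular":[0,0,-0.02],"fingers":0.3},{"delta_pos":[0,-50,80],"angular":[0,0,-0.08],"fingers":0.3},{"delta_pos":[0,-95,120],"angular":[0,0,-0.14],"fingers":0.3},{"delta_pos":[0,-140,150],"angular":[0,0,-0.21],"fingers":0.3},{"delta_pos":[0,-185,170],"angular":[0,0,-0.28],"fingers":0.3},{"delta_pos":[0,-230,180],"angular":[0,0,-0.35],"fingers":0.3},{"delta_pos":[0,-275,180],"angular":[0,0,-0.42],"fingers":0.3},{"delta_pos":[0,-310,180],"angular":[0,0,-0.47],"fingers":0.3},{"delta_pos":[0,-330,180],"angular":[0,0,-0.5],"fingers":0.3}]'; python3 - <<'E'
from h import *
go([456,-327,255],tool(55,20))
E
```

```text
time_s: 5.5
eef_pos: [432.1, -61.3, 282.3]
ee_rot: [-0.354, 0.643, 0.506, 0.452]
force: [-0.7, 0.3, -1.2]
grip_width: 0.66
grip_force: 37.8
dpos [  23.9 -265.7  -27.3] rot [-0.     0.003 -0.371] deg 21.3 j [-0.88  0.34  1.82  0.9   1.86 -0.81]
```

```bash
python3 -m jog '[{"delta_pos":[1,-20,0],"angular":[0,0,-0.03],"fingers":0.3},{"delta_pos":[4,-60,0],"angular":[0,0,-0.09],"fingers":0.3},{"delta_pos":[8,-105,0],"angular":[0,0,-0.16],"fingers":0.3},{"delta_pos":[13,-150,0],"angular":[0,0,-0.22],"fingers":0.3},{"delta_pos":[18,-195,0],"angular":[0,0,-0.28],"fingers":0.3},{"delta_pos":[22,-235,-5],"angular":[0,0,-0.34],"fingers":0.3},{"delta_pos":[24,-258,-15],"angular":[0,0,-0.371],"fingers":0.3},{"delta_pos":[24,-265,-27],"angular":[0,0,-0.371],"fingers":0.3},{"delta_pos":[24,-265,-27],"angular":[0,0,-0.371],"fingers":0.3}]'; python3 - <<'E'
from h import *
go([456,-327,237],tool(55,20,117))
t=cap("top","top2.png");w=cap("wrist")
s=cap("side");m=[cv2.resize(s["pixels"][150:350,230:430],(400,400)),cv2.resize(t["pixels"][130:290,360:520],(400,400),interpolation=2)]
cv2.imwrite("pics/prep.png",np.hstack(m))
E
```

```text
time_s: 6.62
eef_pos: [456.1, -324.0, 255.0]
ee_rot: [-0.265, 0.725, 0.38, 0.509]
force: [0.5, 0.6, -2.7]
grip_width: 0.658
grip_force: 37.8
dpos [ -0.1  -3.  -18. ] rot [ 1.168  1.678 -0.   ] deg 117.1 j [-1.19  0.63  1.42  0.97  1.88 -0.69]
```

View pics/prep.png

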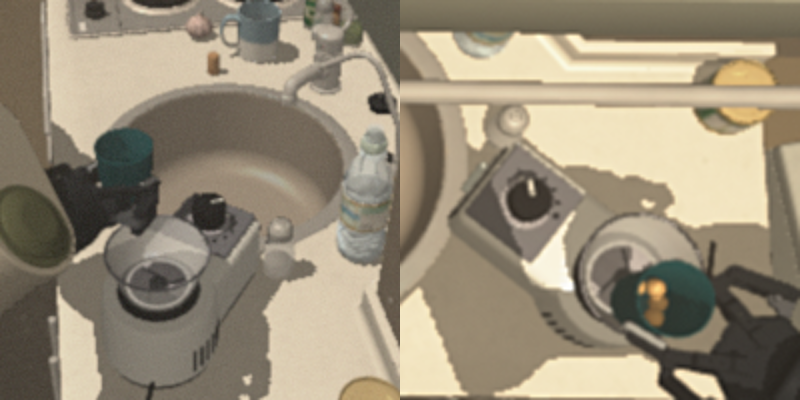

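The view shows the beaker above the near edge of the hopper with the nuts still inside. I'll tip it.

```bash
python3 -m jog '[{"delta_pos":[0,-1,0],"angular":[0.05,0.07,0],"fingers":0.3},{"delta_pos":[0,-1,0],"angular":[0.13,0.18,0],"fingers":0.3},{"delta_pos":[0,-1,0],"angular":[0.21,0.30,0],"fingers":0.3},{"delta_pos":[0,-2,0],"angular":[0.29,0.41,0],"fingers":0.3},{"delta_pos":[0,-2,-3],"angular":[0.37,0.53,0],"fingers":0.3},{"delta_pos":[0,-3,-6],"angular":[0.45,0.65,0],"fingers":0.3},{"delta_pos":[0,-3,-9],"angular":[0.53,0.76,0],"fingers":0.3},{"delta_pos":[0,-3,-12],"angular":[0.61,0.88,0],"fingers":0.3},{"delta_pos":[0,-3,-15],"angular":[0.68,0.98,0],"fingers":0.3},{"delta_pos":[0,-3,-17],"angular":[0.74,1.06,0],"fingers":0.3}]'; python3 -m jog '[{"delta_pos":[0,0,0],"angular":[0.05,0.07,0],"fingers":0.3},{"delta_pos":[0,0,0],"angular":[0.1,0.14,0],"fingers":0.3},{"delta_pos":[0,0,0],"angular":[0.15,0.21,0],"fingers":0.3},{"delta_pos":[0,0,0],"angular":[0.2,0.28,0],"fingers":0.3},{"delta_pos":[0,0,0],"angular":[0.25,0.36,0],"fingers":0.3},{"delta_pos":[0,0,0],"angular":[0.30,0.43,0],"fingers":0.3},{"delta_pos":[0,0,0],"angular":[0.35,0.50,0],"fingers":0.3},{"delta_pos":[0,0,0],"angular":[0.39,0.56,0],"fingers":0.3},{"delta_pos":[0,0,0],"angular":[0.43,0.62,0],"fingers":0.3},{"delta_pos":[0,0,0],"angular":[0.43,0.62,0],"fingers":0.3}]';  python3 -m jog '[{"delta_pos":[0,0,0],"angular":[0.05,0.07,0],"fingers":0.3},{"delta_pos":[0,0,0],"angular":[0.1,0.14,0],"fingers":0.3},{"delta_pos":[0,0,0],"angular":[0.1,0.14,0],"fingers":0.3},{"delta_pos":[0,0,0],"angular":[0.1,0.14,0],"fingers":0.3},{"delta_pos":[0,0,0],"angular":[0.1,0.14,0],"fingers":0.3},{"delta_pos":[0,0,0],"angular":[0.1,0.14,0],"fingers":0.3},{"delta_pos":[0,0,0],"angular":[0.1,0.14,0],"fingers":0.3}]'; python3 - <<'E'
from h import *
go([456,-327,237],tool(55,20,125))
t=cap("top");s=cap("side")
m=[cv2.resize(s["pixels"][180:340,250:410],(400,400),interpolation=2),cv2.resize(t["pixels"][170:290,400:520],(400,400),interpolation=2)]
cv2.imwrite("pics/pour.png",np.hstack(m))
E
```

```text
time_s: 8.02
eef_pos: [456.4, -326.8, 239.7]
ee_rot: [-0.649, 0.739, -0.003, 0.179]
force: [-1.1, 0.1, -1.5]
grip_width: 0.665
grip_force: 37.8
time_s: 9.28
eef_pos: [456.3, -327.0, 239.7]
ee_rot: [0.758, -0.606, 0.236, 0.057]
force: [0.0, -0.1, -1.0]
grip_width: 0.665
grip_force: 37.8
time_s: 10.15
eef_pos: [456.2, -327.4, 239.3]
ee_rot: [0.769, -0.562, 0.285, 0.111]
force: [-0.4, 0.5, -0.2]
grip_width: 0.663
grip_force: 37.8
dpos [-0.2  0.4 -2.3] rot [-0.019 -0.026 -0.001] deg 1.9 j [-1.14  0.96  1.24  1.22  2.34  1.5 ]
```

View pics/pour.png

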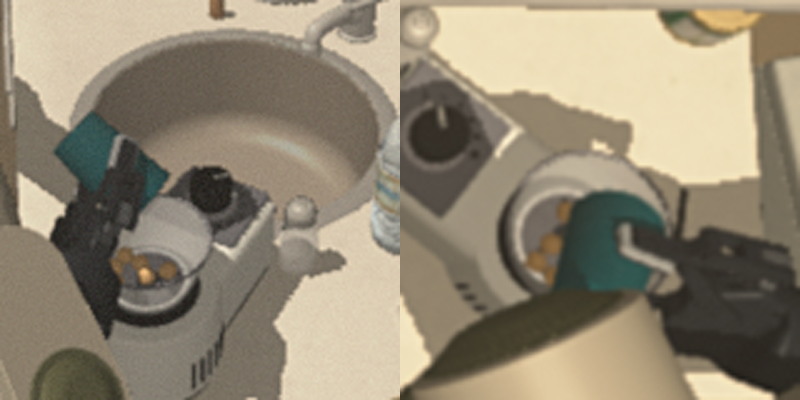

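The nuts are in the hopper, lying on its floor in both views. I'll roll back and return the beaker to where it stood.

```bash
python3 -m jog '[{"delta_pos":[0,0,12],"angular":[-0.1,-0.14,0],"fingers":0.3},{"delta_pos":[0,0,24],"angular":[-0.2,-0.29,0],"fingers":0.3},{"delta_pos":[0,0,36],"angular":[-0.3,-0.43,0],"fingers":0.3},{"delta_pos":[0,0,45],"angular":[-0.4,-0.57,0],"fingers":0.3},{"delta_pos":[0,0,45],"angular":[-0.5,-0.71,0],"fingers":0.3},{"delta_pos":[0,0,45],"angular":[-0.6,-0.86,0],"fingers":0.3},{"delta_pos":[0,0,45],"angular":[-0.7,-1.0,0],"fingers":0.3},{"delta_pos":[0,0,45],"angular":[-0.8,-1.14,0],"fingers":0.3},{"delta_pos":[0,0,45],"angular":[-0.9,-1.28,0],"fingers":0.3},{"delta_pos":[0,0,45],"angular":[-1.0,-1.43,0],"fingers":0.3}]'; python3 - <<'E'
from h import *
go([432,-60,285],tool(77,20,0))
go([456,-327,285],tool(55,20,0))
E
```

```text
time_s: 11.5
eef_pos: [456.1, -327.4, 284.4]
ee_rot: [-0.425, 0.768, 0.252, 0.408]
force: [0.5, -0.4, -0.2]
grip_width: 0.665
grip_force: 37.8
dpos [-24.1 267.4   0.6] rot [-0.189 -0.426  0.375] deg 34.3 j [-1.16  0.68  1.27  0.95  2.05 -0.17]
dpos [-0.1  0.4  0.6] rot [-0.265 -0.38  -0.002] deg 26.5 j [-1.16  0.68  1.27  0.95  2.05 -0.17]
```

```bash
python3 -m jog '[{"delta_pos":[-1,15,0],"angular":[-0.02,-0.04,0.03],"fingers":0.3},{"delta_pos":[-4,45,0],"angular":[-0.04,-0.08,0.07],"fingers":0.3},{"delta_pos":[-8,90,0],"angular":[-0.07,-0.15,0.13],"fingers":0.3},{"delta_pos":[-12,135,0],"angular":[-0.1,-0.22,0.19],"fingers":0.3},{"delta_pos":[-16,180,0],"angular":[-0.13,-0.29,0.26],"fingers":0.3},{"delta_pos":[-20,225,0],"angular":[-0.16,-0.36,0.32],"fingers":0.3},{"delta_pos":[-23,255,0],"angular":[-0.189,-0.426,0.375],"fingers":0.3},{"delta_pos":[-24,267,0],"angular":[-0.189,-0.426,0.375],"fingers":0.3}]'; python3 - <<'E'
from h import *
go([433,270,105],tool(105,20,0))
t=cap("top","top3.png")
cv2.imwrite("pics/hop.png",cv2.resize(t["pixels"][190:290,400:520],(720,600),interpolation=2))
E
```

```text
time_s: 12.5
eef_pos: [432.0, -59.2, 284.6]
ee_rot: [-0.359, 0.642, 0.509, 0.447]
force: [-0.3, -0.8, -1.6]
grip_width: 0.662
grip_force: 37.8
dpos [   1.   329.2 -179.6] rot [ 0.    -0.006  0.488] deg 28.0 j [-0.88  0.34  1.81  0.9   1.87 -0.79]
```

View pics/hop.png

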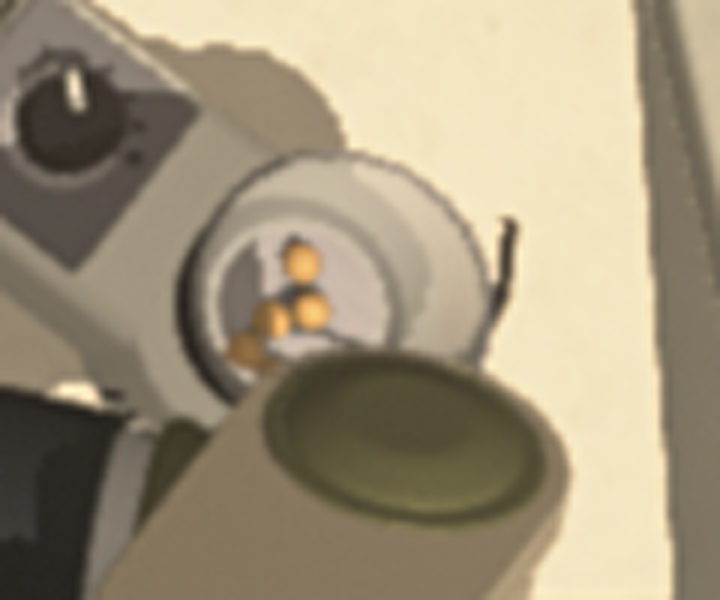

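Four nuts are visible on the hopper floor, around (300,260) to (245,350), and the arm hides the rest. I'll carry on to the placing spot and check again with a clear view.

```bash
python3 -m jog '[{"delta_pos":[0,20,0],"angular":[0,0,0.04],"fingers":0.3},{"delta_pos":[0,60,0],"angular":[0,0,0.1],"fingers":0.3},{"delta_pos":[0,105,0],"angular":[0,0,0.17],"fingers":0.3},{"delta_pos":[0,150,-20],"angular":[0,0,0.24],"fingers":0.3},{"delta_pos":[0,195,-50],"angular":[0,0,0.31],"fingers":0.3},{"delta_pos":[0,240,-85],"angular":[0,0,0.38],"fingers":0.3},{"delta_pos":[0,280,-125],"angular":[0,-0.003,0.44],"fingers":0.3},{"delta_pos":[1,315,-160],"angular":[0,-0.006,0.488],"fingers":0.3},{"delta_pos":[1,329,-180],"angular":[0,-0.006,0.488],"fingers":0.3},{"delta_pos":[1,329,-180],"angular":[0,-0.006,0.488],"fingers":0.3}]'; python3 - <<'E'
from h import *
go([433,270,45],tool(105,20,0))
t=cap("top");w=cap("wrist")
cv2.imwrite("pics/hop2.png",np.hstack([cv2.resize(t["pixels"][190:290,400:500],(400,400),interpolation=2),cv2.resize(w["pixels"][100:300,220:420],(400,400),interpolation=2)]))
E
```

```text
time_s: 13.8
eef_pos: [433.1, 268.6, 103.3]
ee_rot: [-0.456, 0.5, 0.649, 0.349]
force: [-1.0, -0.6, 0.4]
grip_width: 0.663
grip_force: 37.8
dpos [ -0.1   1.4 -58.3] rot [-0.    -0.004  0.001] deg 0.2 j [-0.13  0.71  1.83  1.06  1.49 -1.01]
```

View pics/hop2.png

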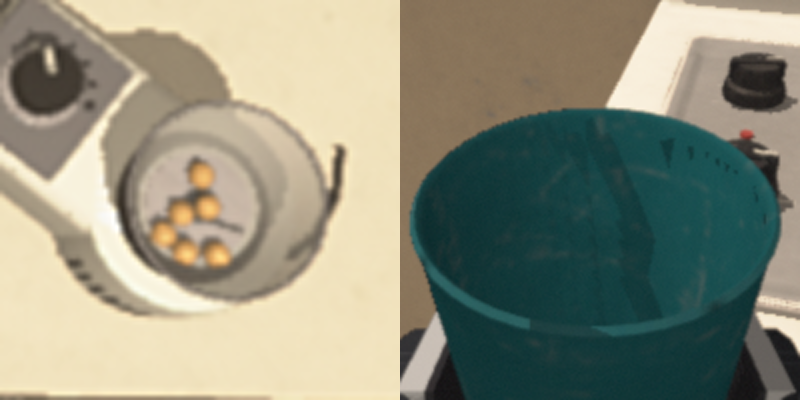

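All six nuts are in the hopper and the beaker is empty. I'll set it down.

```bash
python3 -m jog '[{"delta_pos":[0,1,-30],"angular":[0,0,0],"fingers":0.3},{"delta_pos":[0,1,-50],"angular":[0,0,0],"fingers":0.3},{"delta_pos":[0,1,-55],"angular":[0,0,0],"fingers":0.3},{"delta_pos":[0,1,-58],"angular":[0,0,0],"fingers":0.3},{"delta_pos":[0,1,-59],"angular":[0,0,0],"fingers":0.3},{"delta_pos":[0,1,-59],"angular":[0,0,0],"fingers":0.3}]'
```

```text
time_s: 14.65
eef_pos: [433.4, 269.5, 45.8]
ee_rot: [-0.455, 0.499, 0.65, 0.35]
force: [-0.2, -0.8, -1.1]
grip_width: 0.669
grip_force: 37.8
```

```bash
python3 -m jog '[{"delta_pos":[0,0,-1.5],"angular":[0,0,0],"fingers":0.3},{"delta_pos":[0,0,-2],"angular":[0,0,0],"fingers":0.3},{"delta_pos":[0,0,-2],"angular":[0,0,0],"fingers":0.3}]';python3 -m jog '[{"delta_pos":[0,0,0],"angular":[0,0,0],"fingers":0.75},{"delta_pos":[0,0,0],"angular":[0,0,0],"fingers":1},{"delta_pos":[0,0,0],"angular":[0,0,0],"fingers":1},{"delta_pos":[0,0,0],"angular":[0,0,0],"fingers":1},{"delta_pos":[6,-22,8],"angular":[0,0,0],"fingers":1},{"delta_pos":[13,-50,19],"angular":[0,0,0],"fingers":1},{"delta_pos":[22,-85,32],"angular":[0,0,0],"fingers":1},{"delta_pos":[31,-115,43],"angular":[0,0,0],"fingers":1},{"delta_pos":[31,-115,100],"angular":[0,0,0],"fingers":1},{"delta_pos":[31,-115,150],"angular":[0,0,0],"fingers":1}]'; python3 - <<'E'
from h import *
t=cap("top");w=cap("wrist")
m=cv2.inRange(cv2.cvtColor(w["pixels"],cv2.COLOR_BGR2HSV),(80,90,30),(100,255,255))
n,l,s,ce=cv2.connectedComponentsWithStats(m);i=1+s[1:,4].argmax();print(s[i],ce[i])
u,v=s[i][0]+s[i][2]/2,s[i][1]; print(u,v)
for z in(90,45,0): print(proj(w,[433,270,z]))
# knob: dark blob near
k=np.array(cv2.cvtColor(t["pixels"],cv2.COLOR_BGR2GRAY)[190:230,390:435]<60,np.uint8)
n,l,s,ce=cv2.connectedComponentsWithStats(k);i=1+s[1:,4].argmax();print(s[i]+[390,190,0,0,0],ce[i]+[390,190])
sd=cap("side");k=np.array(cv2.cvtColor(sd["pixels"],cv2.COLOR_BGR2GRAY)[240:270,320:352]<60,np.uint8)
n,l,s,ce=cv2.connectedComponentsWithStats(k);i=1+s[1:,4].argmax();print(s[i]+[320,240,0,0,0],ce[i]+[320,240])
print(proj(t,[566,-246,134]),proj(sd,[566,-246,134]),proj(sd,[566,-246,117]))
go([540,-200,280],tool(105,90,0))
E
```

```text
time_s: 15.02
eef_pos: [433.3, 269.6, 44.1]
ee_rot: [-0.455, 0.499, 0.649, 0.35]
force: [1.0, -1.9, 6.9]
grip_width: 0.661
grip_force: 37.8
time_s: 16.27
eef_pos: [464.2, 154.2, 194.8]
ee_rot: [-0.455, 0.499, 0.649, 0.349]
force: [1.4, 0.7, 0.8]
grip_width: 1.0
grip_force: 0.0
[ 282  234   67   99 5012] [315.19672785 279.38687151]
315.5 234
(np.float64(315.41404447975174), np.float64(257.7125400929057))
(np.float64(315.2971701589306), np.float64(288.69009239879836))
(np.float64(315.1981207424204), np.float64(314.94315174713813))
[403 202  17  16  98] [410.35714286 209.56122449]
[326 247  17  18 227] [333.74008811 255.88105727]
(np.float64(411.3735796595719), np.float64(208.03922546844439)) (np.float64(334.30255171855435), np.float64(250.98747361936017)) (np.float64(334.26654580759975), np.float64(255.95323919253616))
dpos [  75.5 -354.5   85.2] rot [-1.179e+00 -3.120e-01 -1.000e-03] deg 69.9 j [-0.34  0.58  1.71  0.9   1.74 -0.89]
```

The beaker stands upright and released at its old place, and the knob position (566,-246) agrees in both views. Next I'll move above the knob.

```bash
python3 - <<'E'
from h import *
go([500,-150,220],tool(51,90,0)); go([566,-246,220],tool(51,90,0))
E
```

```text
dpos [  35.5 -304.5   25.2] rot [-1.232  0.266 -0.821] deg 86.2 j [-0.34  0.58  1.71  0.9   1.74 -0.89]
dpos [ 101.5 -400.5   25.2] rot [-1.232  0.266 -0.821] deg 86.2 j [-0.34  0.58  1.71  0.9   1.74 -0.89]
```

```bash
python3 -m jog '[{"delta_pos":[2,-20,10],"angular":[-0.12,0.026,-0.08],"fingers":1},{"delta_pos":[5,-60,20],"angular":[-0.26,0.056,-0.17],"fingers":1},{"delta_pos":[9,-100,25],"angular":[-0.40,0.087,-0.27],"fingers":1},{"delta_pos":[14,-145,25],"angular":[-0.55,0.12,-0.37],"fingers":1},{"delta_pos":[20,-190,25],"angular":[-0.70,0.15,-0.47],"fingers":1},{"delta_pos":[26,-235,25],"angular":[-0.85,0.184,-0.57],"fingers":1},{"delta_pos":[32,-275,25],"angular":[-1.0,0.216,-0.667],"fingers":1},{"delta_pos":[35,-304,25],"angular":[-1.13,0.244,-0.753],"fingers":1},{"delta_pos":[35,-304,25],"angular":[-1.232,0.266,-0.821],"fingers":1},{"delta_pos":[35,-304,25],"angular":[-1.232,0.266,-0.821],"fingers":1}]'; python3 -m jog '[{"delta_pos":[20,-30,0],"angular":[0,0,0],"fingers":1},{"delta_pos":[45,-65,0],"angular":[0,0,0],"fingers":1},{"delta_pos":[66,-95,0],"angular":[0,0,0],"fingers":1},{"delta_pos":[66,-96,0],"angular":[0,0,0],"fingers":1}]'; python3 - <<'E'
from h import *
go([566,-246,190],tool(51,90,0))
w=cap("wrist","wrist3.png"); print(proj(w,[566,-246,134]))
E
```

```text
time_s: 17.68
eef_pos: [499.0, -148.3, 217.2]
ee_rot: [-0.002, 0.903, 0.43, 0.001]
force: [0.4, -0.6, 0.1]
grip_width: 0.999
grip_force: 0.0
time_s: 18.18
eef_pos: [565.3, -247.1, 216.4]
ee_rot: [-0.003, 0.903, 0.429, 0.001]
force: [-0.3, 0.3, -0.2]
grip_width: 0.999
grip_force: 0.0
dpos [  0.7   1.1 -26.4] rot [-0.006 -0.001  0.004] deg 0.4 j [-0.6   0.54  1.24  0.    1.36  0.08]
(np.float64(319.10605687238365), np.float64(217.27293825032262))
```

View pics/wrist3.png

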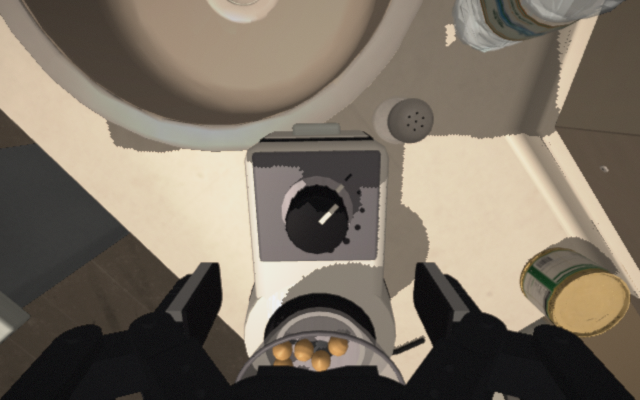

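The wrist view, aligned with the mill, has the knob top at about (317,219) between the fingers, matching the projection within 2 px. I'll descend.

```bash
python3 - <<'E'
from h import *
w=cap("wrist");X=onz(w,317,219,134);print(X);go(np.r_[X[:2],124],tool(51,90,0))
E
python3 -m jog '[{"delta_pos":[1,0,-35],"angular":[-0.006,-0.001,0.004],"fingers":1},{"delta_pos":[1,0,-65],"angular":[-0.006,-0.001,0.004],"fingers":1},{"delta_pos":[1,0,-80],"angular":[-0.006,-0.001,0.004],"fingers":1},{"delta_pos":[1,0,-80],"angular":[-0.006,-0.001,0.004],"fingers":1}]'; python3 - <<'E'
from h import *
s=ctrl.sense();print(s["force"],s["wrist_torque"],s["joints"].round(2))
E
```

```text
[ 563.59267297 -245.12942156  134.        ]
dpos [ -1.1   0.2 -93.2] rot [-0.006 -0.001  0.003] deg 0.4 j [-0.6   0.54  1.25  0.    1.36  0.08]
time_s: 18.77
eef_pos: [565.8, -244.9, 138.0]
ee_rot: [0.001, 0.902, 0.431, -0.0]
force: [0.1, 0.0, 0.3]
grip_width: 1.0
grip_force: 0.0
[0.08100945 0.03755104 0.30474425] [-0.02285229 -0.01173808  0.02467478] [-0.6   0.61  1.35 -0.    1.19  0.08]
```

```bash
python3 -m jog '[{"delta_pos":[-1.3,-0.3,-8],"angular":[0,0,0],"fingers":1},{"delta_pos":[-1.3,-0.3,-14],"angular":[0,0,0],"fingers":1},{"delta_pos":[-1.3,-0.3,-14],"angular":[0,0,0],"fingers":0.6},{"delta_pos":[-1.3,-0.3,-14],"angular":[0,0,0],"fingers":0.45},{"delta_pos":[-1.3,-0.3,-14],"angular":[0,0,0],"fingers":0.3},{"delta_pos":[-1.3,-0.3,-14],"angular":[0,0,0],"fingers":0.3},{"delta_pos":[-1.3,-0.3,-14],"angular":[0,0,0],"fingers":0.3}]' 50; cat > st.py <<'E'
from h import *
s=ctrl.sense();w,x,y,z=s["ee_rot"];Y=Ro.from_quat([x,y,z,w]).as_matrix()[:,1]
print("F",s["force"].round(1),"M",s["wrist_torque"].round(3),"yaw",np.arctan2(Y[1],Y[0]).round(4),"w",s["grip_width"].round(3),"g",round(float(s["grip_force"]),1),"t",s["time_s"])
E
python3 st.py
```

```text
time_s: 19.65
eef_pos: [565.1, -245.9, 124.9]
ee_rot: [0.002, 0.903, 0.431, 0.0]
force: [0.0, 0.2, 6.0]
grip_width: 0.478
grip_force: 50.5Traceback (most recent call last):
  File "st.py", line 3, in <module>
    print("F",s["force"].round(1),"M",s["wrist_torque"].round(3),"yaw",np.arctan2(Y[1],Y[0]).round(4),"w",s["grip_width"].round(3),"g",round(float(s["grip_force"]),1),"t",s["time_s"])
                                                                                                          ^^^^^^^^^^^^^^^^^^^^^
AttributeError: 'float' object has no attribute 'round'
```

```bash
sed -i 's/s\["grip_width"\].round(3)/round(float(s["grip_width"]),3)/' st.py; python3 st.py
python3 -m jog '[{"delta_pos":[0,0,0],"angular":[0,0,-0.1],"fingers":0.3},{"delta_pos":[0,0,0],"angular":[0,0,-0.1],"fingers":0.3}]' >/dev/null; python3 st.py
python3 -m jog '[{"delta_pos":[0,0,0],"angular":[0,0,-0.1],"fingers":0.3},{"delta_pos":[0,0,0],"angular":[0,0,-0.1],"fingers":0.3}]' >/dev/null; python3 st.py
python3 -m jog '[{"delta_pos":[0,0,0],"angular":[0,0,-0.1],"fingers":0.3},{"delta_pos":[0,0,0],"angular":[0,0,-0.1],"fingers":0.3}]' >/dev/null; python3 st.py
python3 -m jog '[{"delta_pos":[0,0,0],"angular":[0,0,-0.06],"fingers":0.3},{"delta_pos":[0,0,0],"angular":[0,0,-0.06],"fingers":0.3}]' >/dev/null; python3 st.py
python3 -m jog '[{"delta_pos":[0,0,0],"angular":[0,0,-0.06],"fingers":0.3},{"delta_pos":[0,0,0],"angular":[0,0,-0.06],"fingers":0.3}]' >/dev/null; python3 st.py
python3 -m jog '[{"delta_pos":[0,0,0],"angular":[0,0,-0.06],"fingers":0.3},{"delta_pos":[0,0,0],"angular":[0,0,-0.06],"fingers":0.3}]' >/dev/null; python3 st.py
```

```text
F [0.  0.2 6. ] M [0.072 0.14  0.055] yaw -0.6805 w 0.478 g 50.5 t 19.65
F [ 0.9 -1.5  5.2] M [-0.188 -0.214  0.126] yaw -0.7796 w 0.476 g 50.6 t 19.9
F [ 2.8 -3.1  5.1] M [-0.538 -0.603  0.154] yaw -0.8781 w 0.475 g 50.6 t 20.15
F [ 5.9 -5.4  3.3] M [-0.645 -0.757  0.085] yaw -0.9782 w 0.474 g 50.7 t 20.4
F [ 5.8 -5.1  2.5] M [-0.812 -0.95   0.056] yaw -1.0378 w 0.474 g 50.6 t 20.65
F [ 7.2 -6.   3.3] M [-0.952 -1.011  0.117] yaw -1.0978 w 0.477 g 50.6 t 20.9
F [ 6.7 -7.8  1. ] M [-1.097 -1.16   0.179] yaw -1.1576 w 0.478 g 50.5 t 21.15
```

```bash

python3 -m jog '[{"delta_pos":[0.6,-0.6,0],"angular":[0,0,-0.06],"fingers":0.3},{"delta_pos":[0.6,-0.6,0],"angular":[0,0,-0.06],"fingers":0.3}]' >/dev/null; python3 st.py
python3 -m jog '[{"delta_pos":[0.4,-0.4,0],"angular":[0,0,-0.06],"fingers":0.3},{"delta_pos":[0.4,-0.4,0],"angular":[0,0,-0.06],"fingers":0.3}]' >/dev/null; python3 st.py
python3 -m jog '[{"delta_pos":[0.2,-0.2,0],"angular":[0,0,-0.06],"fingers":0.3},{"delta_pos":[0.2,-0.2,0],"angular":[0,0,-0.06],"fingers":0.3}]' >/dev/null; python3 st.py
python3 -m jog '[{"delta_pos":[0.2,-0.2,0],"angular":[0,0,-0.06],"fingers":0.3},{"delta_pos":[0.2,-0.2,0],"angular":[0,0,-0.06],"fingers":0.3}]' >/dev/null; python3 st.py
python3 -m jog '[{"delta_pos":[0,0,0],"angular":[0,0,-0.06],"fingers":0.3},{"delta_pos":[0,0,0],"angular":[0,0,-0.06],"fingers":0.3}]' >/dev/null; python3 st.py
python3 -m jog '[{"delta_pos":[0,0,0],"angular":[0,0,-0.06],"fingers":0.3},{"delta_pos":[0,0,0],"angular":[0,0,-0.06],"fingers":0.3}]' >/dev/null; python3 st.py
python3 -m jog '[{"delta_pos":[0,0,0],"angular":[0,0,-0.06],"fingers":0.3},{"delta_pos":[0,0,0],"angular":[0,0,-0.06],"fingers":0.3}]' >/dev/null; python3 st.py
```

```text
F [ 5.1 -4.3  3.7] M [-0.805 -0.64   0.188] yaw -1.2176 w 0.479 g 50.6 t 21.4
F [ 2.6 -4.7  6.4] M [-0.621 -0.346  0.128] yaw -1.2776 w 0.478 g 50.6 t 21.65
F [ 2.  -4.2  6.2] M [-0.64  -0.211  0.02 ] yaw -1.3376 w 0.479 g 50.7 t 21.9
F [ 1.3 -4.7  7.4] M [-0.61  -0.052  0.063] yaw -1.3977 w 0.473 g 50.8 t 22.15
F [ 0.2 -5.6  5.6] M [-0.679 -0.082  0.078] yaw -1.4578 w 0.476 g 50.9 t 22.4
F [ 1.7 -6.5  5.7] M [-0.903 -0.122  0.105] yaw -1.5178 w 0.476 g 50.8 t 22.65
F [ 1.  -6.4  5.5] M [-1.101 -0.16   0.236] yaw -1.5776 w 0.476 g 50.8 t 22.9
```

```bash

python3 -m jog '[{"delta_pos":[0,-0.5,0],"angular":[0,0,-0.07],"fingers":0.3},{"delta_pos":[0,-0.5,0],"angular":[0,0,-0.07],"fingers":0.3}]' >/dev/null; python3 st.py
python3 -m jog '[{"delta_pos":[0,-0.3,0],"angular":[0,0,-0.07],"fingers":0.3},{"delta_pos":[0,-0.3,0],"angular":[0,0,-0.07],"fingers":0.3}]' >/dev/null; python3 st.py
python3 -m jog '[{"delta_pos":[0,-0.2,0],"angular":[0,0,-0.07],"fingers":0.3},{"delta_pos":[0,-0.2,0],"angular":[0,0,-0.07],"fingers":0.3}]' >/dev/null; python3 st.py
python3 -m jog '[{"delta_pos":[0,0,0],"angular":[0,0,-0.07],"fingers":0.3},{"delta_pos":[0,0,0],"angular":[0,0,-0.07],"fingers":0.3}]' >/dev/null; python3 st.py
python3 -m jog '[{"delta_pos":[0,0,0],"angular":[0,0,-0.04],"fingers":0.3},{"delta_pos":[0,0,0],"angular":[0,0,-0.04],"fingers":0.3}]' >/dev/null; python3 st.py
python3 -m jog '[{"delta_pos":[0,0,0],"angular":[0,0,-0.03],"fingers":0.3},{"delta_pos":[0,0,0],"angular":[0,0,-0.03],"fingers":0.3}]' >/dev/null; python3 st.py
```

```text
F [ 1.5 -6.3  6. ] M [-0.939 -0.125  0.154] yaw -1.6477 w 0.478 g 50.8 t 23.15
F [ 1.2 -6.2  6. ] M [-0.842 -0.14   0.155] yaw -1.7178 w 0.478 g 50.9 t 23.4
F [ 0.1 -6.4  5.5] M [-0.832 -0.109  0.146] yaw -1.7879 w 0.477 g 50.9 t 23.65
F [ 0.4 -7.4  4.9] M [-1.006 -0.015  0.148] yaw -1.858 w 0.478 g 50.9 t 23.9
F [ 0.3 -7.9  4.9] M [-1.141 -0.009  0.089] yaw -1.8977 w 0.476 g 50.9 t 24.15
F [ 0.7 -8.8  4.6] M [-1.203  0.044  0.092] yaw -1.9276 w 0.474 g 50.9 t 24.4
```

```bash

python3 -m jog '[{"delta_pos":[0,-0.3,0],"angular":[0,0,-0.02],"fingers":0.3},{"delta_pos":[0,-0.3,0],"angular":[0,0,-0.02],"fingers":0.3}]' >/dev/null; python3 st.py
python3 -m jog '[{"delta_pos":[0,0,0],"angular":[0,0,0],"fingers":0.3}]' >/dev/null; python3 st.py
python3 -m jog '[{"delta_pos":[0,0,0],"angular":[0,0,-0.02],"fingers":0.3},{"delta_pos":[0,0,0],"angular":[0,0,-0.02],"fingers":0.3}]' >/dev/null; python3 st.py
python3 -m jog '[{"delta_pos":[0,0,0],"angular":[0,0,0],"fingers":0.3}]' >/dev/null; python3 st.py
python3 - <<'E'
from h import *
w=cap("wrist");cv2.imwrite("pics/knob.png",cv2.resize(w["pixels"][120:380,160:480],(640,520)))
E
```

```text
F [-1.4 -7.4  5.8] M [-1.064  0.083  0.191] yaw -1.9473 w 0.478 g 50.9 t 24.65
F [-0.5 -7.5  6.7] M [-1.04   0.068  0.185] yaw -1.947 w 0.478 g 50.9 t 24.775
F [-0.8 -7.8  5.3] M [-1.149  0.095  0.26 ] yaw -1.9672 w 0.482 g 50.9 t 25.025
F [-0.7 -8.   5.9] M [-1.165  0.141  0.275] yaw -1.967 w 0.478 g 50.9 t 25.15
```

The moment sagged to 0.09 N m and then jumped to 0.27 N m at about 1.27 rad of turn, which is the third click. I'll ease back to mid-detent.

```bash

python3 -m jog '[{"delta_pos":[0,0,0],"angular":[0,0,0.018],"fingers":0.3},{"delta_pos":[0,0,0],"angular":[0,0,0.018],"fingers":0.3},{"delta_pos":[0,0,0],"angular":[0,0,0.018],"fingers":0.3}]' >/dev/null; python3 st.py
python3 -m jog '[{"delta_pos":[0,0,0],"angular":[0,0,0],"fingers":0.3},{"delta_pos":[0,0,0],"angular":[0,0,0],"fingers":0.3},{"delta_pos":[0,0,0],"angular":[0,0,0],"fingers":0.3},{"delta_pos":[0,0,0],"angular":[0,0,0],"fingers":0.3}]' >/dev/null; python3 st.py
python3 - <<'E'
from h import *
w=cap("wrist");t=cap("top")
cv2.imwrite("pics/knob2.png",np.hstack([w["pixels"][120:400,170:470],cv2.resize(t["pixels"][120:290,190:490],None,fx=1.6,fy=1.647)]))
E
```

```text
F [-0.  -7.4  5.4] M [-1.03   0.018  0.177] yaw -1.9491 w 0.479 g 50.9 t 25.575
F [-0.4 -7.   5.6] M [-1.064  0.06   0.143] yaw -1.949 w 0.477 g 50.9 t 26.075
```

View pics/knob2.png

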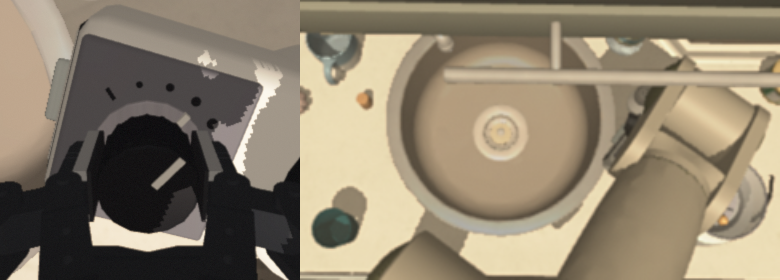

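The picture shows the knob's white line pointing at the third dot. The moment is steady at mid-detent, and the beaker stands empty at its place. I'll hand in the job.

```bash
python3 -c "
from rig import ctrl
print(ctrl.finish_job())"
```

```text
the job is handed in; nothing more can be done
None
```

The job is handed in after about 26 s of robot time: all six hazelnuts are in the hopper, the empty beaker is upright where it started, the gripper is holding the knob at the third click, and the mug, garlic and salt shaker were not touched.

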